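# Reset the divider of the sachet caddy

### The job

Open the lid of the sachet caddy right back until it meets its stop. Then hook the divider up by its bridge-shaped handle, out of the middle notch, carry it along and lower it gently, without letting it drop, until it is fully down in the notch marked by the diamond-shaped plate on the caddy's front. Leave the lid standing open and do not disturb or knock over the jar, shaker and two cups around the caddy.

Things in the scene. Friction and masses are not known exactly. Their poses are not given: they have to be found in the camera images.
- caddy: open box of bright sheet metal, 150 (x) by 260 (y) mm, fixed to the table. Origin: centre of its underside on the table; x points from its front to its hinged rear, y along its length to the left, z up. Yaw up to 0.25 rad. Front wall at x = -75 mm; end walls at y = +-130 mm, 67 mm high.
- rim_front (a point): middle of the middle notch's bottom in the caddy's front rim, 45 mm above the table. Front and rear rims are alike: round-topped teeth with crests 70 mm above the table and between them five notches 14 mm wide, at y = -80, -40, 0, 40 and 80 mm of the caddy's frame.
- lid (a joint): hinge of the grey lid (rad): 0 shut, 1.6 fully open against its stop, the lid standing upright behind the caddy. Starts shut or ajar (up to 0.4). Hinge friction (0.28 N m) holds the lid at any angle. The lid (0.2 kg) is a cover 160 by 268 mm with a 50 mm high skirt at front and sides.
- lid_hinge (a point): a point on the lid's hinge axis, at the middle of the caddy's rear rim (78 mm behind the caddy's centre, 67 mm above the table); the axis runs along the caddy's y axis.
- lid_lip (a point): middle of the axis of the round lip at the lid's lower front edge: a bar 10 mm thick, 100 mm long, parallel to the hinge, 178 mm from it and 20 mm in front of the lid's front skirt; with the lid shut 73 mm above the table. Can be hooked from below. Turns with the lid.
- slide (a joint): position of the divider along the caddy (m), equal to its y in the caddy's frame, 0 = middle notch, where it starts; range -0.084 to 0.084. Friction about 0.4 N. It moves only when raised clear of the teeth.
- rise (a joint): height of the divider above its fully seated position (m): 0 = down in a notch, 0.055 = upper stop. From about 0.025 on, its pins (10 mm thick) clear the teeth crests; they may play about 2 mm either way in a notch. It falls back by its weight (about 0.25 kg).
- bridge_front (a point): middle of the lower front edge of the top plate of the divider's handle, 38 mm in front of the caddy's centre line, 108 mm above the table when seated. Fingers go in under this edge. Moves with the divider.
- bridge_top (a point): middle of the top of the divider's handle. The divider is a dark steel plate across the caddy that moves only along it and up (it cannot turn or come away). Its handle is a bridge of bent steel: top plate 76 (x) by 88 (y) by 5 mm, side plates 4 mm thick at y = +-42 mm, floor plate 46 mm below the top plate; the tunnel, 80 mm wide, is open to front and rear.
- mark_diamond: index plate on the caddy's front wall: dark diamond (a 24 mm square standing on its corner), 4 mm thick, 26 mm above the table. In line (same y along the caddy) with the notch wanted: y = -80, -40, 40 or 80 mm. Axes parallel to the caddy's; origin at its back, on the wall.
- mark_round_1: dark round index plate 26 mm across, like the diamond, in line with one of the other notches.
- mark_round_2: dark round index plate 26 mm across, like the diamond, in line with one of the other notches.
- mark_round_3: dark round index plate 26 mm across, like the diamond, in line with one of the other notches.
- spice_jar: spice jar, 45 mm across, 105 mm high, green label and black cap, loose, beside one end of the caddy. Origin: centre of its underside.
- salt_shaker: salt shaker, 44 mm across, 90 mm high, loose, beside the other end of the caddy. Origin: centre of its underside.
- cup_red: brown-red sake cup, 52 mm across, 42 mm high, loose, on the table in front of the caddy. Origin: centre of its underside.
- cup_blue: blue-grey sake cup, 54 mm across, 46 mm high, loose, on the table in front of the caddy. Origin: centre of its underside.

How it is judged (in metres and radians):
On the way, in this order (a step that is already met when the one before it is completed fails the run):
1. the lid is open against its stop (value of joint lid above 1.55 rad), for 0.2 s.
2. the divider is lifted clear of the teeth (value of joint rise above 0.024 m), for 0.2 s.
3. the divider is above or in the marked notch (y of bridge_front in the frame of mark_diamond between -0.006 and 0.006 m), for 0.1 s.
At the end, for the whole second after the job is handed in: The lid stands open (above 1.5 rad), the divider rests within 3 mm of fully down in the notch in line with the diamond plate (within 5 mm along the caddy), at rest (value of joint lid above 1.5 rad and value of joint rise between -0.003 and 0.003 m and y of bridge_front in the frame of mark_diamond between -0.005 and 0.005 m and velocity of joint slide between -0.01 and 0.01 m/s and velocity of joint rise between -0.01 and 0.01 m/s); the robot touches nothing.
It fails at once if the divider is dropped (falls faster than 0.5 m/s) (velocity of joint rise below -0.5 m/s).
It fails at once if the spice jar is shifted more than 30 mm or tipped (distance of spice_jar from where it was at the start of the episode above 0.03 m or angle between spice_jar's own z axis and vertical above 0.5 rad).
It fails at once if the salt shaker is shifted more than 30 mm or tipped (distance of salt_shaker from where it was at the start of the episode above 0.03 m or angle between salt_shaker's own z axis and vertical above 0.5 rad).
It fails at once if the brown-red sake cup is shifted more than 30 mm or tipped (distance of cup_red from where it was at the start of the episode above 0.03 m or angle between cup_red's own z axis and vertical above 0.5 rad).
It fails at once if the blue-grey sake cup is shifted more than 30 mm or tipped (distance of cup_blue from where it was at the start of the episode above 0.03 m or angle between cup_blue's own z axis and vertical above 0.5 rad).
It also fails if it takes over 48 s, if anything falls off the work surface, if the arm or the gripper's body presses on something with over 40 N, if the wrist force passes 120 N, or if a joint passes its speed limit or range.

### The arm

A 6-joint arm with a two-finger parallel gripper is mounted at the origin on a cart in front of the work surface, level with it; the furniture and walls round the work are solid. World frame = base frame: x ahead of the robot, y to its left, z up, the work surface at z = 0. Lengths are in mm, angles in rad, forces in N, time in s.
With the tool pointing down it reaches from about 325 to 775 mm from the base axis. Payload 9.3 kg.
Tool frame: the origin (TCP) lies on the centre line of the jaws, within the pads' length; the fingertips stand 17 mm ahead of it and the grasp point (between the pads) lies 2 mm behind it; z points along the fingers, y is the line along which they close (so a half turn about z gives the same grasp; the last joint's range is limited). The gripper opens to 85 mm and grips with 20 to 120 N. Pads are 22 mm wide; open, the fingers measure 114 mm over their backs; the gripper's body (76 mm by 85 mm) begins 54 mm behind the grasp point. The pads swing forward as they close: fully open they stand 13 mm farther back than shut.
Start: joints at [-1.385, 0.259, 0.021, 1.334, 0, 1.418], TCP at [182.789, -518.734, 248.279] pointing down, gripper open.
Joint ranges: [-3.04, 3.04], [-0.91, 1.82], [-1.04, 1.36], [-1.92, 1.95], [-1.52, 1.45], [-3.14, 3.14]. Speed limits (rad/s): [2.22, 2.22, 2.79, 3.14, 3.14, 3.14].

### API

Orientations are given as a unit quaternion [w, x, y, z].
In Python, from workcell import bot, imaging gives the robot as it stands.
- The arm moves only by the tool move_arm, never from a script. Its argument "plan" is one flat list of numbers, 5 for each row, row after row: the gripper's target within -1 to 1 (fully open at 1, half-way at 0, shut at -1), then the shift along the tool's x, y, z in units of 25 mm (1.0 is 25 mm), then the turn about the tool's z in units of 5 degrees (1.0 is 5 degrees). A call has 1 to 20 rows; each row shifts and turns the commanded pose from where the row before left it, along the tool's axes as they then stand; what a row does not reach is not made up. A row lasts 1/12 s, in which the tool goes at most 41.7 mm and 7.16 degrees, less where a joint would pass 70% of its speed; a pose out of reach is approached as far as the arm can. A call is refused whole if a number of a shift passes 1 or a number of a turn 1, either way. A call with a gripper value outside its range is refused whole. The fingers move at their own pace and stop on an object; "squeeze" is the grip in N (left out, the last holds). Time passes only in rows, so rows that do not move let the fingers close. It gives the time, the measured TCP pose, the force, the opening and the grip force at its end, in the units of the state.
- bot.get_obs(): the state, without advancing time (a new reading comes with each control period).
- imaging.camera(name): name is "scene" or "side" or "wrist"; returns the picture (480x640x3 uint8, blue, green, red); there is no depth.
- imaging.get_calibration(name): a dict with "fx", "fy", "cx", "cy" (pixels), "world_from_camera" (4x4, takes a point from camera to world coordinates). Camera axes: x right, y down, z forward; pixel columns grow to the right and rows downward; lengths in mm; the calibration is good to about 2 mm. A picture is of the moment at which its call begins: read the wrist's pose just before it. get_calibration takes no time and is no camera call; for the wrist camera it gives the pose at the moment of the call.
- bot.job_done(): hands the job in; it is judged then, once.
The state is a dict: "time": time; "q": joint angles; "joint_vel": joint speeds; "effort": joint torques, N m; "ee_pos": TCP position; "orientation": TCP orientation; "ft_force": force on the tool from outside, world axes, zero at the start; "wrist_torque": the same for the moment, N m; "opening": finger opening in mm; "finger_force": force on a finger pad.
Only numpy, scipy, OpenCV 4.12 (cv2) and the standard library are available. Lean on these libraries where they do the work, as an engineer would, in place of code of your own. Each camera call takes 0.05 s, during which the arm holds its last target. There are 200 camera calls.

## Working session

There is one attempt and no reset: what is moved stays moved. The work goes in short steps, Python scripts to look and compute and a tool call to move; the robot and the scene stay as the last step left them, time stands still between calls to the robot, and variables do not carry over. Pictures are saved under pics/ and viewed, at most 12 in all, crops included, and the job is handed in when it is done.

Besides the shell and the picture viewer there is one more tool, called after "Call:" as name(argument=value, ...) on one line, values as JSON. move_arm: Moves the arm, as the interface text tells. Its arguments: {"type":"object","properties":{"plan":{"type":"array","items":{"type":"number"}},"squeeze":{"type":"number"}},"required":["plan"]}

```bash
mkdir -p pics; ls
python3 - <<'E'
from workcell import bot, imaging
import cv2,numpy as np
o=bot.get_obs(); print(o['time'],o['ee_pos'],o['orientation'],o['opening'])
for n in ("scene","side"):
    im=imaging.camera(n); cv2.imwrite(f'pics/{n}0.png',im)
    c=imaging.get_calibration(n); print(n,c['fx'],c['fy'],c['cx'],c['cy']); print(np.round(np.array(c['world_from_camera']),3).tolist())
E
```

```text
pics
0.0 [ 182.74514006 -518.45126886  247.66255734] [-6.86136982e-04  9.85687049e-01  1.68584017e-01  2.31847734e-06] 85.42885423740809
scene 452.32189638977616 452.32189638977616 320.7307633868929 238.6328853613102
[[0.819, -0.377, 0.432, 182.436], [-0.573, -0.56, 0.598, -417.12], [0.016, -0.738, -0.675, 669.178], [0.0, 0.0, 0.0, 1.0]]
side 453.815469424639 453.815469424639 320.3518898250146 239.33058020243476
[[0.781, 0.512, -0.357, 829.611], [0.624, -0.65, 0.434, -273.838], [-0.01, -0.562, -0.827, 787.923], [0.0, 0.0, 0.0, 1.0]]
```

View pics/scene0.png

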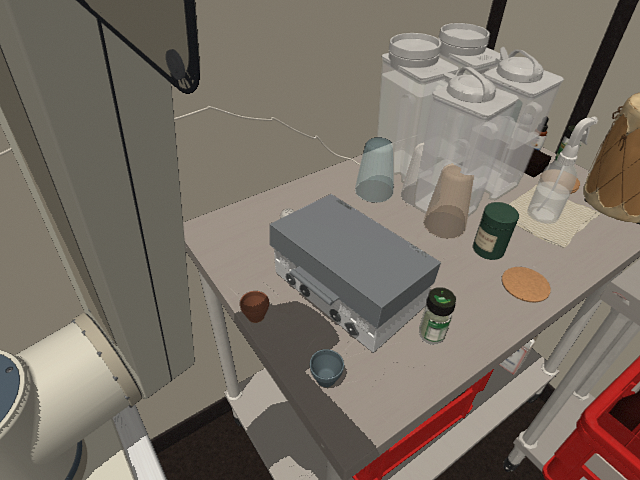

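View pics/side0.png

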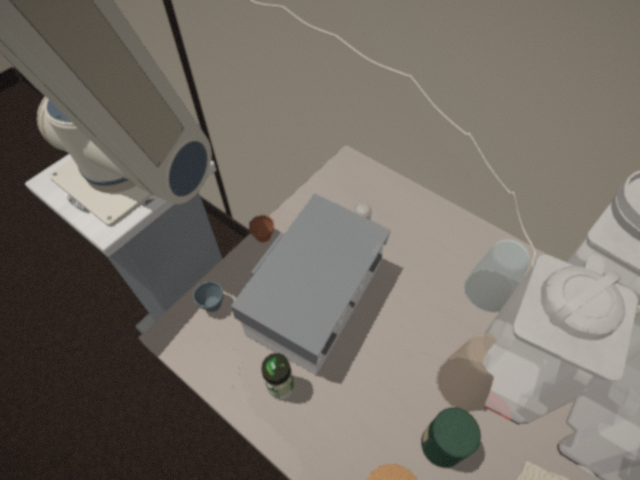

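The scene view shows the grey lid, with four marks near (281,273)–(351,329) and the lip bar near (315,290). The red cup is at (255,306), the blue cup at (327,368), the jar at (437,315), and the shaker is hidden at (288,215). The side view sees the lid from above.

Run:
```python
import cv2
im=cv2.imread('pics/scene0.png')[205:350,255:455]
cv2.imwrite('pics/crop0.png',cv2.resize(im,None,fx=4,fy=4,interpolation=cv2.INTER_CUBIC))
```

```text
(no output)
```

View pics/crop0.png

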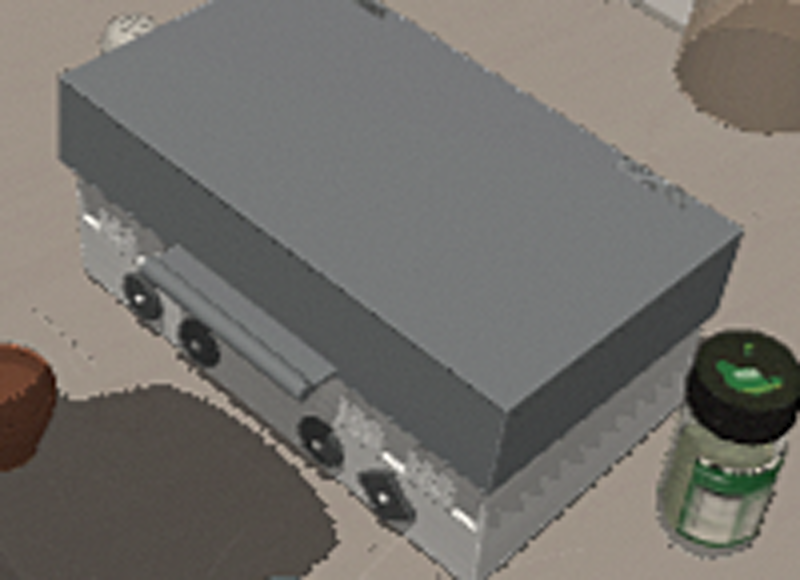

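The crop shows the diamond as the rightmost plate at crop (387,498). The round plates are at (142,298), (199,342) and (321,441). The lip is a ledge with a bar at its edge, running from about (148,264) to (308,388).

```bash
cat > h.py <<'E'
from workcell import bot, imaging
import cv2,numpy as np
def ray(n,p):
    c=imaging.get_calibration(n);T=np.array(c['world_from_camera'])
    d=T[:3,:3]@np.array([(p[0]-c['cx'])/c['fx'],(p[1]-c['cy'])/c['fy'],1]);return T[:3,3],d
def onz(n,p,z):
    o,d=ray(n,p);return o+d*(z-o[2])/d[2]
E
python3 - <<'E'
from h import *
cr=lambda x,y:(255+x/4,205+y/4)
M=np.array([onz('scene',cr(*p),26)[:2] for p in [(142,298),(199,342),(321,441),(387,498)]])
print(M.round(1), np.linalg.norm(np.diff(M,axis=0),axis=1).round(1))
ys=np.array([80,40,-40,-80]);c=M.mean(0);v=(ys[:,None]*(M-c)).sum(0)/16000
print('scale',np.linalg.norm(v)); ey=v/np.linalg.norm(v);ex=np.array([ey[1],-ey[0]]);yaw=np.arctan2(ex[1],ex[0])
C=c+ex*78;print('yaw',yaw,'C',C)
# lip: intersect ray with the caddy's midplane / y=+-50 planes
def cad(P): d=P[:2]-C;return np.array([d@ex,d@ey,P[2]])
for q,y in [((148,264),50),((308,388),-50),((228,326),0)]:
    o,d=ray('scene',cr(*q));a=cad(o);b=cad(o+d);t=(y-a[1])/(b[1]-a[1]);P=a+t*(b-a)
    print('lip',P.round(1),'r',np.hypot(P[0]-78,P[2]-67),'ang',np.arctan2(P[2]-67,78-P[0])-np.arctan2(6,178))
# lid top front corners: y=+-134
for q,y in [((60,76),134),((507,410),-134),((742,233),-134),((60,160),134),((487,490),-134)]:
    o,d=ray('scene',cr(*q));a=cad(o);b=cad(o+d);t=(y-a[1])/(b[1]-a[1]);print('corner',(a+t*(b-a)).round(1))
for n,p,z in [('red',(255,298),42),('blue',(327,358),46),('jar',(441,296),105),('redbase',(255,316),0),('bluebase',(327,382),0),('shaker',(288,211),90)]:
    P=onz('scene',p,z);print(n,P.round(0),'caddy',cad(P).round(0))
for n,p,z in [('jar',(276,367),105),('shaker',(365,210),90),('red',(262,226),42),('blue',(208,294),46)]:
    print('side',n,cad(onz('side',p,z)).round(0))
W=lambda x,y:(C+x*ex+y*ey).round(1)
print('hinge',W(78,0),'reach',np.hypot(*W(89,0)))
E
```

```text
[[479.6  90.6]
 [486.9  52.1]
 [499.7 -26.7]
 [505.1 -67.6]] [39.1 79.9 41.3]
scale 1.0008659283946992
yaw 0.15991365128366133 C [569.82872252  24.50045556]
lip [-98.7  50.   86.9] r 177.7900454173319 ang 0.07853148065650983
lip [-99.2 -50.   90.1] r 178.7242078438456 ang 0.09615239700568975
lip [-97.3   0.   85.8] r 176.28162850834408 ang 0.07329278472736123
corner [-76.3 134.  130.6]
corner [ -79.6 -134.   134.8]
corner [  78.2 -134.   119.5]
corner [-80.2 134.   80.4]
corner [ -84.2 -134.    89.4]
red [396.  76.  42.] caddy [-164.   78.   42.]
blue [ 429. -100.   46.] caddy [-159. -100.   46.]
jar [ 627. -140.  105.] caddy [  30. -172.  105.]
redbase [389.  71.   0.] caddy [-171.   75.    0.]
bluebase [ 421. -113.    0.] caddy [-169. -112.    0.]
shaker [546. 202.  90.] caddy [  4. 179.  90.]
side jar [  32. -173.  105.]
side shaker [ 12. 176.  90.]
side red [-166.   73.   42.]
side blue [-166. -106.   46.]
hinge [646.8  36.9] reach 658.8375975913943
```

Call:
move_arm(plan=[-1, 0, 0, 0, -1, -1, 0, 0, 0, -1, -1, 0, 0, 0, -1, -1, 0, 0, 0, -1, -1, 0, 0, 0, -1, -1, 0, 0, 0, -1, -1, 0, 0, 0, -1, -1, 0, 0, 0, -1, -1, 0, 0, 0, -1, -1, 0, 0, 0, -1, -1, 0, 0, 0, -1, -1, 0, 0, 0, -1, -1, 0, 0, 0, -1, -1, 0, 0, 0, -1, -1, 0, 0, 0, -1, -1, 0, 0, 0, -0.95], squeeze=40)

```text
time: 1.43
ee_pos: [182.8, -518.6, 247.9]
orientation: [-0.0, 0.647, 0.763, 0.0]
ft_force: [-0.0, 0.5, 0.7]
opening: -0.1
finger_force: 0.0
```

Call:
move_arm(plan=[-1, 0.95, 0.656, 0, 0, -1, 0.95, 0.656, 0, 0, -1, 0.95, 0.656, 0, 0, -1, 0.95, 0.656, 0, 0, -1, 0.95, 0.656, 0, 0, -1, 0.95, 0.656, 0, 0, -1, 0.95, 0.656, 0, 0, -1, 0.95, 0.656, 0, 0, -1, 0.95, 0.656, 0, 0, -1, 0.95, 0.656, 0, 0, -1, 0.95, 0.656, 0, 0, -1, 0.95, 0.656, 0, 0, -1, 0.95, 0.656, 0, 0, -1, 0.95, 0.656, 0, 0, -1, 0.95, 0.656, 0, 0, -1, 0.95, 0.656, 0, 0, -1, 0.95, 0.656, 0, 0, -1, 0.95, 0.656, 0, 0, -1, 0.95, 0.656, 0, 0, -1, 0.95, 0.656, 0, 0])

```text
time: 3.1
ee_pos: [431.2, 4.0, 248.1]
orientation: [-0.0, 0.648, 0.761, -0.0]
ft_force: [0.5, -0.4, 0.4]
opening: 0.1
finger_force: 0.0
```

```bash
cat >> h.py <<'E'
YAW=0.160;C=np.array([569.8,24.5]);ex=np.array([np.cos(YAW),np.sin(YAW)]);ey=np.array([-ex[1],ex[0]])
def cad(P): d=np.array(P[:2])-C;return np.array([d@ex,d@ey,P[2]])
def st():
    o=bot.get_obs();w,x,y,z=o['orientation']
    xa=np.arctan2(2*(x*y+w*z),1-2*(y*y+z*z)); f=np.array(o['ft_force'])
    print('t',round(o['time'],2),'cad',cad(o['ee_pos']).round(1),'yawerr deg',round(np.degrees(xa-YAW-np.pi/2),2),'F cad',[round(f[:2]@ex,1),round(f[:2]@ey,1),round(f[2],1)],'open',round(o['opening'],1),'q',np.round(o['q'],2))
E
python3 -c "from h import *;st()"
```

```text
t 3.1 cad [-140.1    1.8  248.1] yawerr deg 0.0 F cad [np.float64(0.4), np.float64(-0.4), np.float64(0.4)] open 0.1 q [-0.19  0.06 -0.23  1.29 -0.    1.22]
```

Call:
move_arm(plan=[-1, 0, 0, 0.9, 0, -1, 0, 0, 0.9, 0, -1, 0, 0, 0.9, 0, -1, 0, 0, 0.9, 0, -1, 0, 0, 0.9, 0, -1, 0, 0, 0.9, 0, -1, 0, 0, 0.8, 0, -1, 0, 0, 0, 0, -1, 0, 0.2, 0, 0, -1, 0, 0.2, 0, 0, -1, 0, 0.2, 0, 0, -1, 0, 0.1, 0, 0, -1, 0, 0.1, 0, 0, -1, 0, 0, 0, 0])

```text
time: 4.27
ee_pos: [451.5, 5.6, 93.8]
orientation: [0.0, 0.648, 0.761, 0.0]
ft_force: [-0.1, -0.0, -1.1]
opening: -0.2
finger_force: 0.0
```

Run:
```python
from h import *
st()
im=imaging.camera('scene');cv2.imwrite('pics/s1.png',cv2.resize(im[150:350,220:460],None,fx=3,fy=3))
```

```text
t 4.27 cad [-119.8    0.2   93.8] yawerr deg 0.01 F cad [np.float64(-0.1), np.float64(0.0), np.float64(-1.1)] open -0.2 q [-0.17  0.2  -0.48  0.89  0.    1.24]
```

View pics/s1.png

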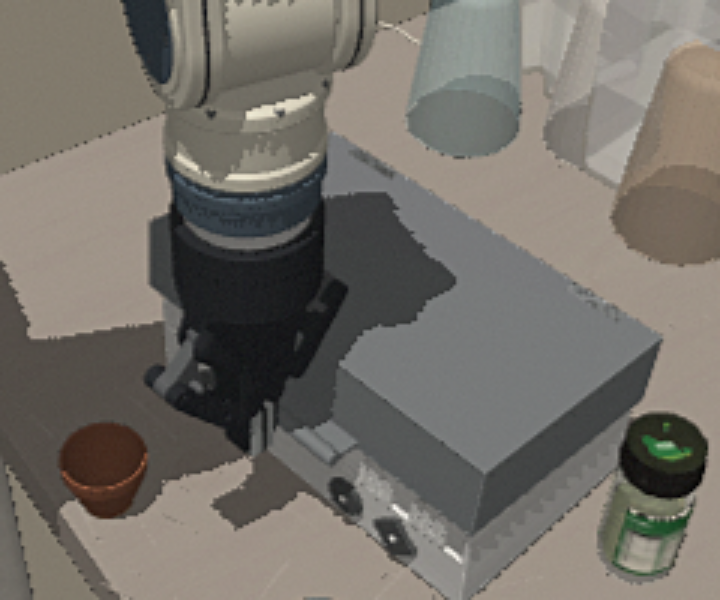

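The gripper's linkage bulges over the lid edge at about (325,305). I'll back off and turn it 90° so it presents its narrow side.

Call:
move_arm(plan=[-1, 0, -1, 0, 0, -1, 0, 0, 0, -1, -1, 0, 0, 0, -1, -1, 0, 0, 0, -1, -1, 0, 0, 0, -1, -1, 0, 0, 0, -1, -1, 0, 0, 0, -1, -1, 0, 0, 0, -1, -1, 0, 0, 0, -1, -1, 0, 0, 0, -1, -1, 0, 0, 0, -1, -1, 0, 0, 0, -1, -1, 0, 0, 0, -1, -1, 0, 0, 0, -1, -1, 0, 0, 0, -1, -1, 0, 0, 0, -1, -1, 0, 0, 0, -1, -1, 0, 0, 0, -1, -1, 0, 0, 0, -1, -1, 0, 0, 0, -1])

```text
time: 5.98
ee_pos: [425.8, 1.7, 93.4]
orientation: [-0.0, -0.125, 0.992, -0.0]
ft_force: [1.0, -0.2, -0.1]
opening: -0.1
finger_force: 0.0
```

Call:
move_arm(plan=[-1, -0.3, 0, 0, 0, -1, -0.3, 0, 0, 0, -1, -0.2, 0, 0, 0, -1, -0.2, 0, 0, 0, -1, -0.1, 0, 0, 0, -1, -0.1, 0, 0, 0, -1, -0.1, 0, 0, 0, -1, 0, 0, 0, 0])

```text
time: 6.65
ee_pos: [454.8, 9.1, 92.3]
orientation: [-0.003, -0.123, 0.992, -0.001]
ft_force: [-11.0, -5.5, 2.1]
opening: 0.1
finger_force: 5.5
```

```bash
python3 -c "from h import *;st()"
```

```text
t 6.65 cad [-116.     3.1   92.3] yawerr deg -265.07 F cad [np.float64(-11.8), np.float64(-3.7), np.float64(2.1)] open 0.1 q [-0.16  0.21 -0.47  0.9  -0.   -0.41]
```

Call:
move_arm(plan=[-1, -0.13, 0, -0.35, 0.25, -1, -0.11, 0, -0.35, 0.25, -1, -0.09, 0, -0.35, 0.25, -1, -0.1, 0, -0.34, 0.25, -1, 0, 0, 0, 0])

```text
time: 7.07
ee_pos: [462.1, 11.4, 127.4]
orientation: [-0.006, -0.079, 0.997, -0.001]
ft_force: [-25.8, -7.2, 8.6]
opening: 0.0
finger_force: 13.7
```

Run:
```python
from h import *
st()
im=imaging.camera('scene');cv2.imwrite('pics/s2.png',cv2.resize(im[150:350,220:460],None,fx=3,fy=3))
```

```text
t 7.07 cad [-108.4    4.3  127.4] yawerr deg -270.16 F cad [np.float64(-26.6), np.float64(-3.0), np.float64(8.6)] open 0.0 q [-0.15  0.19 -0.39  1.   -0.   -0.31]
```

View pics/s2.png

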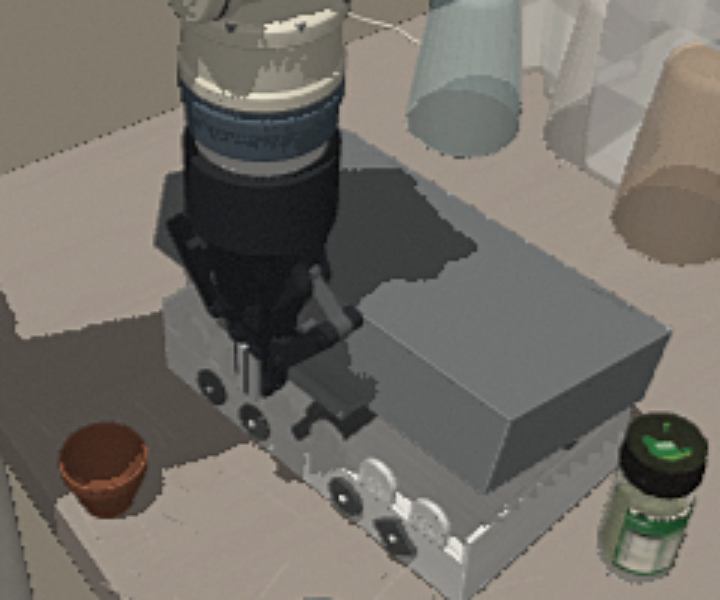

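The lid is rising with the finger, so I'll continue along the arc.

Call:
move_arm(plan=[-1, -0.1, 0, -0.28, 0, -1, -0.12, 0, -0.28, 0, -1, -0.14, 0, -0.28, 0, -1, -0.15, 0, -0.28, 0, -1, -0.17, 0, -0.3, 0, -1, -0.18, 0, -0.3, 0])

```text
time: 7.62
ee_pos: [481.2, 14.5, 170.0]
orientation: [-0.009, -0.079, 0.997, -0.001]
ft_force: [-37.7, -9.7, 20.2]
opening: -0.0
finger_force: 19.4
```

```bash
cat >> h.py <<'E'
def lip(off=16):
    p=cad(bot.get_obs()['ee_pos']);th=np.arccos((78-(p[0]+off))/178.1);z=67+178.1*np.sin(th);print('a~',round(th-.034,3),'lipz',z.round(1),'tcp above lip',(p[2]-z).round(1))
E
python3 -c "from h import *;st();lip()"
```

```text
t 7.62 cad [-89.1   4.3 170. ] yawerr deg -270.1 F cad [np.float64(-38.8), np.float64(-3.5), np.float64(20.2)] open -0.0 q [-0.14  0.19 -0.27  1.12 -0.01 -0.3 ]
a~ 0.524 lipz 161.4 tcp above lip 8.6
```

Call:
move_arm(plan=[-1, 0, 0, -0.2, 0, -1, 0, 0, -0.2, 0, -1, 0, 0, 0, 0])

```text
time: 7.87
ee_pos: [487.9, 15.4, 181.6]
orientation: [-0.001, -0.08, 0.997, -0.0]
ft_force: [-8.8, -1.6, 6.5]
opening: 0.2
finger_force: 4.3
```

```bash
python3 -c "from h import *;st();lip()"
```

```text
t 7.87 cad [-82.3   4.  181.6] yawerr deg -270.04 F cad [np.float64(-8.9), np.float64(-0.2), np.float64(6.5)] open 0.2 q [-0.14  0.19 -0.25  1.14 -0.   -0.3 ]
a~ 0.592 lipz 171.4 tcp above lip 10.2
```

Call:
move_arm(plan=[-1, -0.22, 0, -0.29, 0, -1, -0.23, 0, -0.28, 0, -1, -0.24, 0, -0.27, 0, -1, -0.26, 0, -0.25, 0, -1, -0.27, 0, -0.24, 0, -1, -0.28, 0, -0.22, 0, -1, -0.29, 0, -0.21, 0, -1, -0.3, 0, -0.19, 0, -1, -0.31, 0, -0.18, 0, -1, -0.32, 0, -0.16, 0])

```text
time: 8.7
ee_pos: [556.3, 26.2, 238.6]
orientation: [-0.0, -0.08, 0.997, -0.0]
ft_force: [-3.2, -1.1, 1.6]
opening: -0.3
finger_force: 1.5
```

```bash
python3 -c "from h import *;st();lip()"
```

```text
t 8.7 cad [-13.1   3.9 238.6] yawerr deg -270.04 F cad [np.float64(-3.3), np.float64(-0.6), np.float64(1.6)] open -0.3 q [-0.1   0.27  0.02  1.32 -0.   -0.26]
a~ 1.102 lipz 228.5 tcp above lip 10.1
```

Call:
move_arm(plan=[-1, -0.33, 0, -0.14, 0, -1, -0.33, 0, -0.13, 0, -1, -0.33, 0, -0.11, 0, -1, -0.33, 0, -0.09, 0, -1, -0.33, 0, -0.07, 0, -1, -0.33, 0, -0.06, 0, -1, -0.33, 0, -0.04, 0, -1, -0.33, 0, -0.02, 0, -1, -0.33, 0, 0, 0, -1, -0.25, 0, 0, 0, -1, -0.2, 0, 0, 0, -1, -0.1, 0, 0, 0, -1, -0.05, 0, 0, 0, -1, 0, 0, 0, 0])

```text
time: 9.87
ee_pos: [641.0, 39.9, 254.3]
orientation: [-0.004, -0.08, 0.997, -0.0]
ft_force: [-20.0, -2.7, 6.4]
opening: -0.3
finger_force: 10.6
```

```bash
python3 -c "from h import *;st();lip()"
```

```text
t 9.87 cad [ 72.7   3.8 254.3] yawerr deg -270.03 F cad [np.float64(-20.2), np.float64(0.5), np.float64(6.4)] open -0.3 q [-0.07  0.43  0.29  1.44 -0.   -0.23]
a~ 1.597 lipz 244.8 tcp above lip 9.6
```

Call:
move_arm(plan=[-1, 0.1, 0, 0, 0, -1, 0.4, 0, 0, 0, -1, 0.8, 0, 0, 0, -1, 0.8, 0, 0, 0, -1, 0.8, 0, 0, 0])

```text
time: 10.28
ee_pos: [572.4, 28.7, 254.4]
orientation: [-0.0, -0.08, 0.997, 0.0]
ft_force: [-0.1, 0.2, 0.6]
opening: -0.1
finger_force: 0.0
```

Call:
move_arm(plan=[1, 0, 0, 0, 1, 1, 0, 0, 0, 1, 1, 0, 0, 0, 1, 1, 0, 0, 0, 1, 1, 0, 0, 0, 1, 1, 0, 0, 0, 1, 1, 0, 0, 0, 1, 1, 0, 0, 0, 1, 1, 0, 0, 0, 1, 1, 0, 0, 0, 1, 1, 0, 0, 0, 1, 1, 0, 0, 0, 1, 1, 0, 0, 0, 1, 1, 0, 0, 0, 1, 1, 0, 0, 0, 1, 1, 0, 0, 0, 1, 1, 0, 0, 0, 1, 1, 0, 0, 0, 1, 1, 0, 0, 0, 0])

```text
time: 11.87
ee_pos: [573.2, 28.8, 254.7]
orientation: [0.0, 0.65, 0.76, 0.0]
ft_force: [1.1, -0.3, -0.5]
opening: 85.5
finger_force: 0.0
```

Run:
```python
from h import *
st()
im=imaging.camera('scene');w=imaging.camera('wrist');cv2.imwrite('pics/w3.png',w);cv2.imwrite('pics/s3.png',im)
c=imaging.get_calibration('wrist');T=np.array(c['world_from_camera']);print(c['fx'],c['cx'],c['cy'],T.round(2).tolist())
```

```text
t 11.87 cad [  4.1   3.7 254.7] yawerr deg -0.23 F cad [np.float64(1.0), np.float64(-0.5), np.float64(-0.5)] open 85.5 q [-0.1   0.3   0.09  1.37  0.    1.32]
406.0860587643736 317.4446806614364 239.10346695440677 [[0.99, 0.15, 0.05, 560.06], [0.16, -0.94, -0.29, 103.72], [0.0, 0.3, -0.96, 381.02], [0.0, 0.0, 0.0, 1.0]]
```

View pics/w3.png

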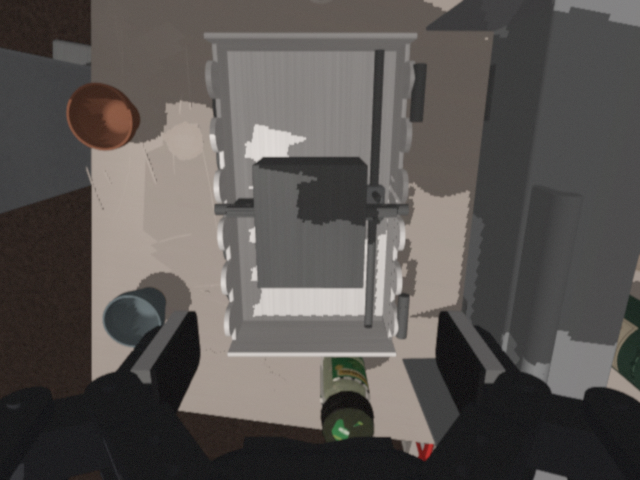

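View pics/s3.png

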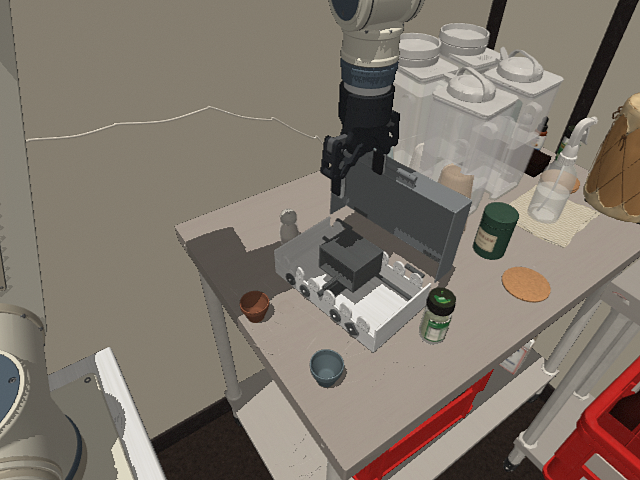

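Lid stands open in the scene view. The wrist view shows the handle's top plate with corners near (253,165), (368,165), (364,288) and (257,288), and the jaws astride it.

Run:
```python
from h import *
w=cv2.imread('pics/w3.png')
g=w.max(2); m=((g<85)).astype(np.uint8); m[:150]=0;m[295:]=0;m[:,:245]=0;m[:,380:]=0
print([ (r,np.where(m[r])[0][[0,-1]].tolist()) for r in (175,190,240,260,280)], [(c,np.where(m[:,c])[0][[0,-1]].tolist()) for c in (270,300,340,355)])
for p in [(253,166),(368,166),(364,288),(257,288),(310,227)]: print(cad(onz('wrist',p,113)).round(1))
```

```text
[(175, [302, 377]), (190, [299, 379]), (240, [368, 375]), (260, [373, 373]), (280, [372, 372])] [(270, [158, 169]), (300, [157, 219]), (340, [157, 219]), (355, [157, 224])]
[-39.   46.7 113. ]
[ 36.3  46.8 113. ]
[ 36.8 -40.  113. ]
[-40.  -40.2 113. ]
[ -1.8   5.3 113. ]
```

Call:
move_arm(plan=[1, 0, -0.22, 0.5, 0, 1, 0, 0, 0.9, 0, 1, 0, 0, 0.9, 0, 1, 0, 0, 0.9, 0, 1, 0, 0, 0.9, 0, 1, 0, 0, 0.6, 0, 1, 0, 0, 0.3, 0, 1, 0, 0, 0.2, 0, 1, 0, 0, 0.2, 0, 1, 0, 0, 0.2, 0, 1, 0, 0, 0.2, 0])

```text
time: 12.88
ee_pos: [568.0, 27.9, 110.1]
orientation: [0.001, 0.648, 0.761, 0.0]
ft_force: [0.1, 1.1, 0.5]
opening: 85.3
finger_force: 0.0
```

Run:
```python
from h import *
st()
cv2.imwrite('pics/w4.png',imaging.camera('wrist'))
```

```text
t 12.88 cad [ -1.2   3.6 110.1] yawerr deg 0.02 F cad [np.float64(0.3), np.float64(1.0), np.float64(0.5)] open 85.3 q [-0.1   0.36 -0.19  1.02  0.    1.31]
```

View pics/w4.png

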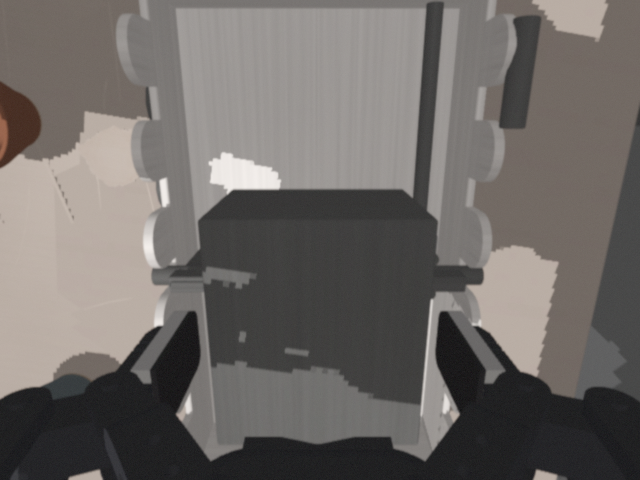

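The jaws straddle the handle evenly, with gaps at columns of about 200–208 and 430–438. I'll go a little lower and grip.

Call:
move_arm(plan=[1, 0, 0, 0.2, 0, 1, 0, 0, 0.2, 0, -1, 0, 0, 0, 0, -1, 0, 0, 0, 0, -1, 0, 0, 0, 0, -1, 0, 0, 0, 0, -1, 0, 0, 0, 0, -1, 0, 0, 0, 0], squeeze=70)

```text
time: 13.6
ee_pos: [567.7, 27.9, 99.9]
orientation: [0.0, 0.648, 0.761, 0.0]
ft_force: [2.1, 0.4, 0.9]
opening: 74.1
finger_force: 81.8
```

```bash
python3 -c "from h import *;st();print(bot.get_obs()['finger_force'])"
```

```text
t 13.6 cad [-1.6  3.7 99.9] yawerr deg -0.0 F cad [np.float64(2.1), np.float64(0.1), np.float64(0.9)] open 74.1 q [-0.1   0.37 -0.21  0.99  0.    1.31]
81.77503824234009
```

Gripped. I'll lift 40 mm slowly.

Call:
move_arm(plan=[-1, 0, 0, -0.1, 0, -1, 0, 0, -0.2, 0, -1, 0, 0, -0.2, 0, -1, 0, 0, -0.2, 0, -1, 0, 0, -0.2, 0, -1, 0, 0, -0.2, 0, -1, 0, 0, -0.2, 0, -1, 0, 0, -0.2, 0, -1, 0, 0, -0.1, 0, -1, 0, 0, 0, 0, -1, 0, 0, 0, 0, -1, 0, 0, 0, 0])

```text
time: 14.6
ee_pos: [567.5, 27.9, 139.6]
orientation: [-0.0, 0.648, 0.761, -0.0]
ft_force: [3.9, 0.3, -1.9]
opening: 73.8
finger_force: 82.1
```

Run:
```python
from h import *
st()
cv2.imwrite('pics/s5.png',cv2.resize(imaging.camera('scene')[150:350,220:460],None,fx=3,fy=3))
```

```text
t 14.6 cad [ -1.7   3.8 139.6] yawerr deg -0.01 F cad [np.float64(3.9), np.float64(-0.4), np.float64(-1.9)] open 73.8 q [-0.1   0.34 -0.14  1.09  0.    1.31]
```

View pics/s5.png

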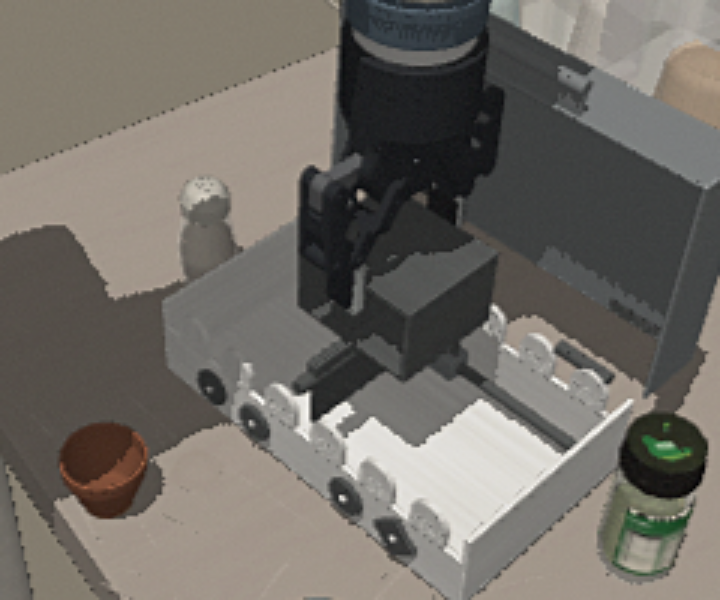

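The divider is raised clear of the teeth with its pins above the crests. I'll carry it -80 mm along the caddy.

Call:
move_arm(plan=[-1, -0.1, 0, 0, 0, -1, -0.2, 0, 0, 0, -1, -0.3, 0, 0, 0, -1, -0.4, 0, 0, 0, -1, -0.4, 0, 0, 0, -1, -0.4, 0, 0, 0, -1, -0.4, 0, 0, 0, -1, -0.4, 0, 0, 0, -1, -0.3, 0, 0, 0, -1, -0.2, 0, 0, 0, -1, -0.1, 0, 0, 0, -1, 0, 0, 0, 0, -1, 0, 0, 0, 0])

```text
time: 15.73
ee_pos: [580.3, -51.0, 139.8]
orientation: [0.0, 0.648, 0.761, 0.0]
ft_force: [3.7, -0.7, -2.1]
opening: 74.1
finger_force: 82.1
```

Run:
```python
from h import *
st()
cv2.imwrite('pics/s6.png',cv2.resize(imaging.camera('scene')[200:350,260:460],None,fx=4,fy=4))
```

```text
t 15.73 cad [ -1.7 -76.3 139.8] yawerr deg -0.02 F cad [np.float64(3.6), np.float64(-1.3), np.float64(-2.1)] open 74.1 q [-0.23  0.36 -0.11  1.1  -0.    1.18]
```

View pics/s6.png

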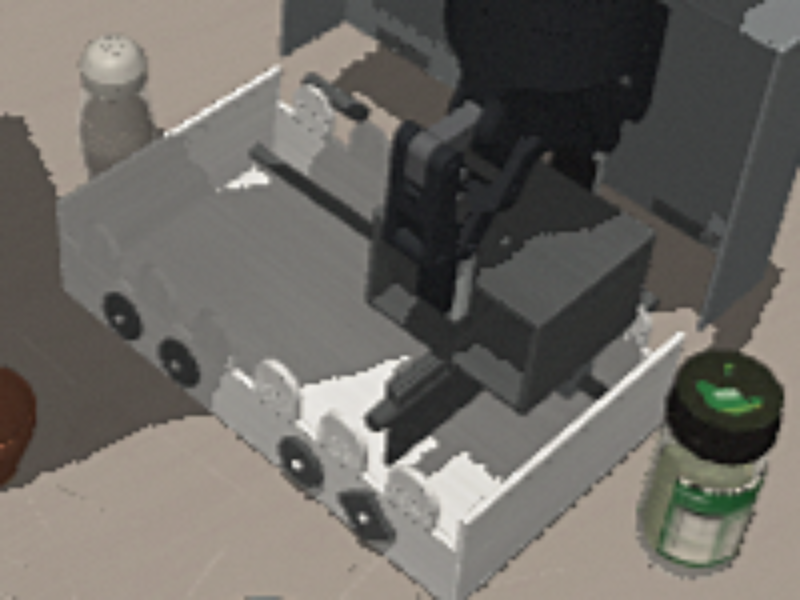

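The pin end at (375,415) stands above the diamond's notch at (363,515). I'll lower it.

Call:
move_arm(plan=[-1, 0, 0, 0.1, 0, -1, 0, 0, 0.15, 0, -1, 0, 0, 0.15, 0, -1, 0, 0, 0.15, 0, -1, 0, 0, 0.15, 0, -1, 0, 0, 0.15, 0, -1, 0, 0, 0.15, 0, -1, 0, 0, 0.1, 0, -1, 0, 0, 0.1, 0, -1, 0, 0, 0, 0])

```text
time: 16.62
ee_pos: [580.3, -51.0, 109.3]
orientation: [-0.0, 0.648, 0.761, 0.0]
ft_force: [4.8, 0.9, -1.8]
opening: 74.0
finger_force: 82.2
```

```bash
python3 -c "from h import *;st()"
```

```text
t 16.62 cad [ -1.7 -76.2 109.3] yawerr deg -0.0 F cad [np.float64(4.8), np.float64(0.1), np.float64(-1.8)] open 74.0 q [-0.23  0.39 -0.16  1.03  0.    1.18]
```

No contact with the teeth, so I'll do the rest slowly.

Call:
move_arm(plan=[-1, 0, 0, 0.08, 0, -1, 0, 0, 0.08, 0, -1, 0, 0, 0.08, 0, -1, 0, 0, 0.06, 0, -1, 0, 0, 0.04, 0, -1, 0, 0, 0.04, 0, -1, 0, 0, 0.02, 0, -1, 0, 0, 0.02, 0, -1, 0, 0, 0, 0, -1, 0, 0, 0, 0])

```text
time: 17.45
ee_pos: [580.4, -51.2, 99.8]
orientation: [0.0, 0.648, 0.761, 0.0]
ft_force: [3.2, 1.4, 5.7]
opening: 73.9
finger_force: 82.8
```

```bash
python3 -c "from h import *;st()"
```

```text
t 17.45 cad [ -1.6 -76.4  99.8] yawerr deg -0.01 F cad [np.float64(3.3), np.float64(0.9), np.float64(5.7)] open 73.9 q [-0.23  0.39 -0.17  1.01 -0.    1.18]
```

It's seated: the upward force appears at the original grip height. Release and retreat straight up.

Call:
move_arm(plan=[1, 0, 0, 0, 0, 1, 0, 0, 0, 0, 1, 0, 0, 0, 0, 1, 0, 0, 0, 0, 1, 0, 0, 0, 0, 1, 0, 0, 0, 0, 1, 0, 0, -0.1, 0, 1, 0, 0, -0.2, 0, 1, 0, 0, -0.4, 0, 1, 0, 0, -0.6, 0, 1, 0, 0, -0.8, 0, 1, 0, 0, -0.8, 0, 1, 0, 0, -0.8, 0, 1, 0, 0, -0.8, 0, 1, 0, 0, -0.8, 0, 1, 0, 0, 0, 0])

```text
time: 18.78
ee_pos: [581.4, -51.3, 236.9]
orientation: [0.003, 0.648, 0.761, 0.002]
ft_force: [-0.0, -0.2, -0.1]
opening: 85.4
finger_force: 0.0
```

Run:
```python
from h import *
st()
cv2.imwrite('pics/s7.png',cv2.resize(imaging.camera('scene')[120:390,220:460],None,fx=2.2,fy=2.2))
```

```text
t 18.78 cad [ -0.6 -76.7 236.9] yawerr deg -0.0 F cad [np.float64(-0.0), np.float64(-0.2), np.float64(-0.1)] open 85.4 q [-0.23  0.32  0.07  1.32 -0.    1.18]
```

View pics/s7.png

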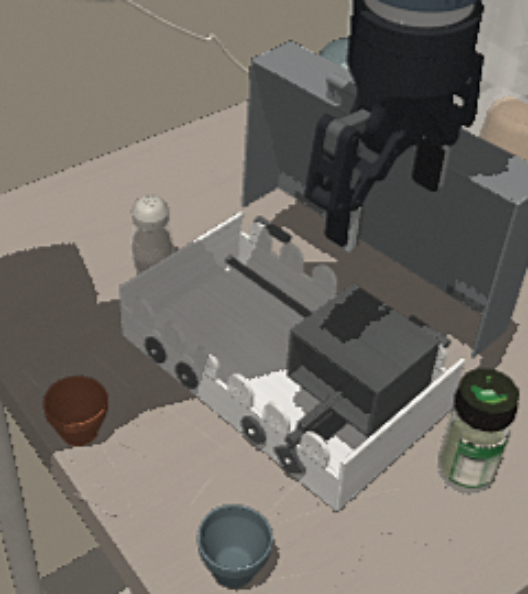

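The pin sits down in the notch above the diamond at (290,455). The lid is upright, the cups, jar and shaker are standing, and the gripper is clear.

```bash
python3 -c "
from workcell import bot
print(bot.job_done())"
```

```text
the job is handed in; nothing more can be done
None
```

I opened the lid to its stop, lowered the divider into the diamond-marked notch with the jar, shaker and cups left standing, and handed the job in at about 19 s; no verdict was returned.

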